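Shut the air and hold a linisher's idler slide back for a belt change

TASK

The belt linisher is to get a new belt. First shut off its air by turning the red lever of the ball valve fully closed, square across the pipe; then take the black grip of the spring-loaded idler slide, draw it back until its pointer stands over the yellow marker clip, and finish while still holding it steady there so that a mate can slip the belt on. Do not jerk the slide or let it snap back, and leave the screwdriver, the steel dolly and the tin where they are.

Things in the scene. Friction and masses are not known exactly. Their poses are not given: they have to be found in the camera images.
- air_unit: Fixed air unit: level 22 mm steel pipe 125 mm above the bench, along the unit's y from -135 to +105 mm, with a riser into the bench at each end; brass ball valve in the middle; at y = -84 mm a filter-regulator with a blue knob (38 mm wide, top 187 mm above the bench) and a gauge on its +x side, to x = 57 mm. Origin on the bench under the valve stem; z up.
- valve (a joint): Angle of the red lever about its upright stem: 0 = open (lever above the pipe, pointing to the unit's +y), 1.571 = shut against the stop (square to the pipe, pointing to the unit's +x). Grows clockwise seen from above, starts at 0 to 0.2, stays where it is left, takes about 0.25 N m to turn (3 N at lever_grip).
- valve_pivot (a point): Point on the lever's turning axis, at the height of the middle of the red sleeve, 174 mm above the bench.
- lever_grip (a point): Middle of the lever's red sleeve, 80 mm from the turning axis. The sleeve is 78 mm long, 20 mm wide, 10 mm thick, level, its top 179 mm above the bench; the pipe's top lies 38 mm below this point, the elbow over the riser (105 mm from the axis when open) 33 mm below it.
- linisher: Fixed air-driven belt linisher, belt off, green base 140 x 470 mm. Its y axis runs along the machine: steel idler wheel (80 mm) at the +y end, rubber drive wheel (100 mm) with upright grey air motor (68 mm wide, top at 210 mm) at y = -205 mm. Platen and work rest on the -x side, scale strip on the +x side. Origin on the bench under the middle of the grip at rest; z up.
- tension_slide: Sprung idler slide: aluminium carriage (46 x 70 mm, top 124 mm above the bench) with idler wheel, black grip and pointer. Runs along the linisher's y axis, from rest up to 65 mm towards -y (towards the motor); the spring always pushes it back to rest, with 5 N at rest, 17 N at 55 mm. Origin on the bench under the middle of the grip, axes as the linisher's.
- grip (a point): Middle of the slide's upright black round grip, 24 mm in diameter, from 128 to 185 mm above the bench; this point is 160 mm above the bench. It moves with the slide.
- pointer (a point): White line of the slide's pointer, level with the middle of the grip along y and 44 mm to its +x side, over the scale strip. It moves with the slide.
- mark (a point): Middle of the yellow marker clip on the scale strip, given at the pointer's height and x: with the slide drawn back correctly the pointer coincides with it. The clip is 14 mm wide along the linisher's y, screwed fast, and stands 30 to 52 mm from the pointer's rest position, towards -y.
- screwdriver: Loose red-handled screwdriver lying on the bench behind the linisher, 200 mm long, along its x axis. Leave alone.
- dolly: Loose steel dolly block, 75 x 55 x 48 mm, origin in the middle of its underside. Leave alone.
- tin: Loose closed tin with a blue label, 66 mm wide, 100 mm tall, origin in the middle of its underside. Leave alone.

How it is judged (in metres and radians):
On the way, in this order (a step that is already met when the one before it is completed fails the run):
1. the ball valve is turned fully shut (value of joint valve above 1.47 rad), for 0.2 s.
2. the idler slide is drawn back until its pointer is over the marker clip (y of pointer in the frame of mark between -0.007 and 0.007 m and contact force between the fingers and tension_slide above 3 N), for 0.3 s.
At the end, for the whole second after the job is handed in: The valve lever is shut (within 0.1 rad of its stop), and the gripper's fingers alone hold the idler slide still (below 10 mm/s, with more than 3 N) with its pointer over the yellow marker clip, within 7 mm of the clip's middle (all of step 2 and value of joint valve above 1.47 rad and linear speed of tension_slide below 0.01 m/s and contact force between each of screwdriver, dolly, tin and tension_slide below 0.5 N); the arm keeps its last pose, push and grip.
It fails at once if the slide is drawn back more than 10 mm while the air is not yet shut off (y of grip in the frame of linisher below -0.01 m and value of joint valve below 1.4 rad).
It fails at once if the slide is jerked or snaps back (faster than 0.4 m/s) (linear speed of tension_slide above 0.4 m/s).
It fails at once if the screwdriver is moved more than 30 mm (distance of screwdriver from where it was at the start of the episode above 0.03 m).
It fails at once if the dolly is moved more than 30 mm (distance of dolly from where it was at the start of the episode above 0.03 m).
It fails at once if the tin is moved more than 30 mm (distance of tin from where it was at the start of the episode above 0.03 m).
It also fails if it takes over 45 s, if anything falls off the work surface, if the arm or the gripper's body presses on something with over 40 N, if the wrist force passes 120 N, or if a joint passes its speed limit or range.

ROBOT

A 6-joint arm with a two-finger parallel gripper is mounted at the origin on the work surface. World frame = base frame: x ahead of the robot, y to its left, z up, the work surface at z = 0. Lengths are in m, angles in degrees, forces in N, time in s.
With the tool pointing down it reaches from about 0.325 to 0.85 m from the base axis. Payload 15.5 kg.
Tool frame: the origin (TCP) lies midway between the tips of the shut fingers; the grasp point (between the pads) lies 19 mm behind it; z points along the fingers, y is the line along which they close (so a half turn about z gives the same grasp; the last joint's range is limited). The gripper opens to 91 mm and grips with 3 to 60 N. Pads are 32 mm wide; open, the fingers measure 118 mm over their backs; the gripper's body (76 mm by 178 mm) begins 60 mm behind the grasp point.
Start: joints at [-75.716, 28.281, 77.091, -0, 74.628, -5.472], TCP at [0.211, -0.588, 0.214] pointing down, gripper open.
Joint ranges: [-166.48, 166.48], [-47.26, 123.95], [12.59, 153.08], [-70.14, 250.14], [6.76, 159.57], [-176.63, 176.63]. Speed limits (degrees/s): [108.29, 108.29, 147.25, 172.46, 172.46, 172.46].

INTERFACE

Orientations are given as a 3x3 rotation matrix whose columns are the frame's x, y, z axes.
In Python, from bench import ctrl gives the robot as it stands. The module is installed in compiled form; this text tells all that it offers. Calls block until the motion is done:
- ctrl.goto(position, orientation): joint-space move of the TCP to a pose.
- ctrl.move_l(position, vel=0.15, ori=None, contact_N=None): straight line of the TCP; ori=None keeps the orientation; vel is the mean speed in m/s. With contact_N (N) it stops when the force on the tool has changed by that much, and returns True; else False.
- ctrl.movej(angles): joint-space move.
- ctrl.command_gripper(opening): opening from 0.0 (shut) to 1.0 (fully open); the grip force is fixed at half the most; returns when the fingers have stopped.
- ctrl.sleep(seconds).
- ctrl.ik(position, orientation): joint angles nearest the present ones, or None.
- ctrl.read_camera(name): name is "side" or "top" or "wrist"; returns the picture (400x640x3 uint8, blue, green, red); there is no depth.
- ctrl.camera_params(name): a dict with "fx", "fy", "cx", "cy" (pixels), "pose" (4x4, takes a point from camera to world coordinates); the wrist camera has in their place "T_tool_cam" (4x4, takes a point from camera to tool coordinates, whose origin is the TCP and whose axes are the flange's). Camera axes: x right, y up, looking along -z (the intrinsics and any distortion apply to the point x, -y, -z); pixel columns grow to the right and rows downward; lengths in m; the calibration is good to about 2 mm. A picture is of the moment at which its call begins: read the wrist's pose just before it. camera_params takes no time and is no camera call.
A pose or a line that the arm cannot do raises ctrl.MotionError and nothing moves.
- ctrl.sign_off(): hands the job in; it is judged then, once.
Readings, each from a call of its own:
- ctrl.current_t(): time.
- ctrl.current_q(): joint angles.
- ctrl.current_dq(): joint speeds.
- ctrl.current_effort(): joint torques, N m.
- ctrl.current_tool_pos(): TCP position.
- ctrl.current_eef_rot(): TCP orientation.
- ctrl.current_contact_force(): force on the tool from outside, world axes, zero at the start.
- ctrl.current_wrist_torque(): the same for the moment, N m.
- ctrl.current_grip_width(): opening from 0.0 (shut) to 1.0 (fully open).
- ctrl.current_grasp_force(): force on a finger pad.
Only numpy, scipy, OpenCV 4.12 (cv2) and the standard library are available. Lean on these libraries where they do the work, as an engineer would, in place of code of your own. Each camera call takes 0.05 s, during which the arm holds its last target. There are 200 camera calls.

## Working session

There is one attempt and no reset: what is moved stays moved. The work goes in short steps, each a Python script; the robot and the scene stay as the last script left them, time stands still between calls to the robot, and variables do not carry over. Pictures are saved under pics/ and viewed, at most 10 in all, crops included, and the job is handed in when it is done.

```bash
mkdir -p pics
python3 - <<'E'
from bench import ctrl
import cv2,numpy as np
np.set_printoptions(precision=4,suppress=True)
for n in("top","side"):
    cv2.imwrite(f"pics/{n}0.png",ctrl.read_camera(n)); print(n,ctrl.camera_params(n))
print(ctrl.camera_params("wrist"),ctrl.current_eef_rot(),ctrl.current_t())
E
```

```text
top {'fx': 463.9021890644902, 'fy': 463.9021890644902, 'cx': 313.7702227095086, 'cy': 186.30662403338948, 'pose': array([[ 0.0214,  0.9863, -0.1634,  0.4451],
       [-0.9998,  0.0207, -0.0058,  0.0943],
       [-0.0024,  0.1635,  0.9865,  1.1691],
       [ 0.    ,  0.    ,  0.    ,  1.    ]])}
side {'fx': 388.4852444289184, 'fy': 388.4852444289184, 'cx': 321.2611300312524, 'cy': 199.16729259920868, 'pose': array([[-0.7042,  0.4131, -0.5774,  0.1232],
       [-0.7098, -0.3917,  0.5854,  0.5767],
       [ 0.0157,  0.8221,  0.5691,  0.6015],
       [ 0.    ,  0.    ,  0.    ,  1.    ]])}
{'fx': 322.5328529892137, 'fy': 322.5328529892137, 'cx': 317.5919988758298, 'cy': 197.27369976265373, 'T_tool_cam': array([[-0.    ,  0.964 ,  0.2657,  0.0747],
       [ 1.    , -0.0001,  0.0004, -0.0013],
       [ 0.0004,  0.2657, -0.964 , -0.1718],
       [ 0.    ,  0.    ,  0.    ,  1.    ]])} [[ 0.9412  0.338  -0.0002]
 [ 0.338  -0.9412  0.0011]
 [ 0.0001 -0.0011 -1.    ]] 0.1
```

View pics/top0.png

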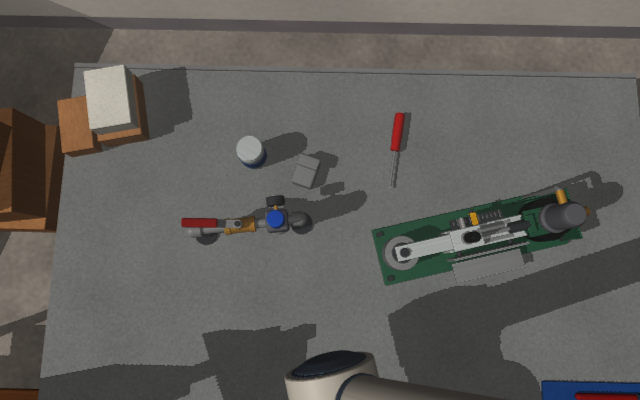

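View pics/side0.png

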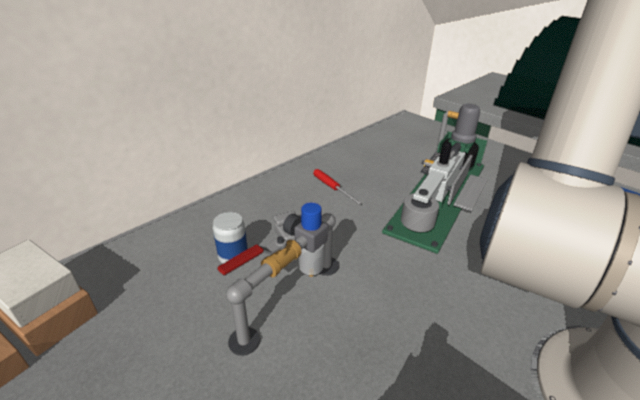

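The top view shows the valve stem near (238,225), with the red lever pointing left and its sleeve at (199,222). The tin is at (250,150), the dolly at (306,170), the linisher grip at (472,237), the yellow clip at (474,219) and the motor at (563,216). The side view confirms this layout. Next I'll enlarge crops.

Run:
```python
import cv2,numpy as np
t=cv2.imread("pics/top0.png")
a=cv2.resize(t[190:250,170:330],None,fx=5,fy=5,interpolation=cv2.INTER_CUBIC)
b=cv2.resize(t[190:250,440:600],None,fx=5,fy=5,interpolation=cv2.INTER_CUBIC)
cv2.imwrite("pics/crop0.png",np.vstack([a,b]))
```

```text
(no output)
```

View pics/crop0.png

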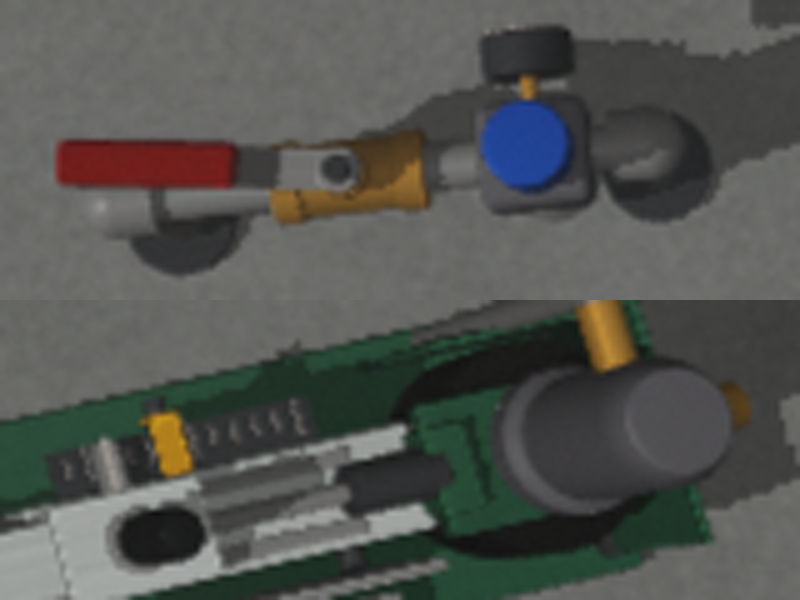

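The crop gives the stem at (237.4,223.4), the sleeve middle at (199.2,222.8), the blue knob at (275,219), the motor top at (576,214), the grip top near (476,237), the pointer near (462,223) and the clip near (474,219).

```bash
cat > h.py <<'E'
from bench import ctrl
import cv2,numpy as np
np.set_printoptions(precision=4,suppress=True)
def ray(p,px,T):
    d=T[:3,:3]@np.array([(px[0]-p['cx'])/p['fx'],-(px[1]-p['cy'])/p['fy'],-1]); return T[:3,3],d
def pix(n,px,z,T=None):
    p=ctrl.camera_params(n); o,d=ray(p,px,p['pose'] if T is None else T)
    return o+d*(z-o[2])/d[2]
def wristT():
    T=np.eye(4);T[:3,:3]=ctrl.current_eef_rot();T[:3,3]=ctrl.current_tool_pos()
    return T@ctrl.camera_params("wrist")['T_tool_cam']
def down(deg):  # tool y axis at world heading deg, pointing down
    a=np.radians(deg); y=np.array([np.cos(a),np.sin(a),0]); z=np.array([0,0,-1.]); return np.c_[np.cross(y,z),y,z]
E
python3 - <<'E'
from h import *
pv=pix("top",(237.4,223.4),.176);lg=pix("top",(199.2,222.8),.179);kn=pix("top",(275,219),.187)
print(pv,lg,kn,np.linalg.norm(lg-pv),np.linalg.norm((kn-pv)[:2]))
for nm,px,z in(("grip",(476,237),.185),("motor",(576,214),.21),("ptr",(462,223),.11),("clip",(474,219),.11),("tin",(250,148),.1),("dolly",(306,168),.048)): print(nm,pix("top",px,z))
u=(pv-kn)[:2];print("pipe dir deg",np.degrees(np.arctan2(u[1],u[0])),"lever",np.degrees(np.arctan2(*(lg-pv)[:2][::-1])))
for d in(0,90,-90,180,-150,150): print(d,ctrl.ik(lg+[0,0,-.02],down(d)))
E
```

```text
[0.5256 0.262  0.176 ] [0.5249 0.3432 0.179 ] [0.5357 0.1808 0.187 ] 0.0812554457725595 0.08182257580551838
grip [ 0.5068 -0.2445  0.185 ]
motor [ 0.5571 -0.4446  0.21  ]
ptr [ 0.5427 -0.2396  0.11  ]
clip [ 0.5524 -0.2672  0.11  ]
tin [0.7109 0.2536 0.1   ]
dolly [0.6761 0.121  0.048 ]
pipe dir deg 97.11022835994595 lever 90.48618314984529
0 [27.725  31.5451 80.4979 -0.     67.957  27.725 ]
90 [ 27.725   31.5451  80.4979  -0.      67.957  -62.275 ]
-90 [ 27.725   31.5451  80.4979  -0.      67.957  117.725 ]
180 [  27.725    31.5451   80.4979   -0.       67.957  -152.275 ]
-150 None
150 [  27.725    31.5451   80.4979   -0.       67.957  -122.275 ]
```

Run:
```python
from h import *
p=ctrl.current_tool_pos(); ctrl.move_l([p[0],p[1],.33],vel=.2)
ctrl.goto([.525,-.26,.33],down(-76))
T=wristT(); np.save("T1.npy",T); im=ctrl.read_camera("wrist"); cv2.imwrite("pics/w1.png",im)
print(ctrl.current_t(),ctrl.current_tool_pos())
```

```text
2.55 [ 0.5246 -0.2609  0.3299]
```

View pics/w1.png

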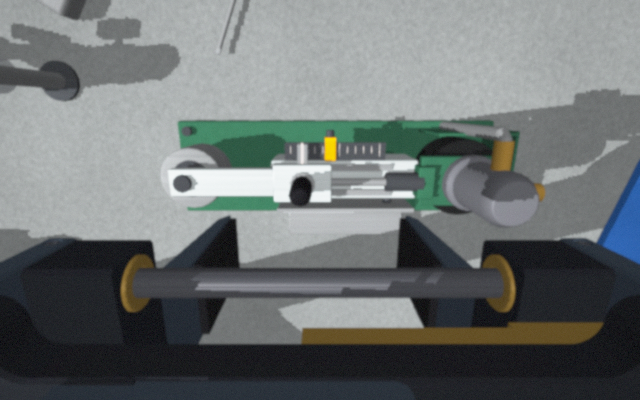

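The wrist view has the linisher nearly aligned with the image rows. The grip is at about (301,190), the pointer at (302,152), the yellow clip at (330,148) and the motor top at (514,205). I'll zoom in for exact pixels.

Run:
```python
import cv2
t=cv2.imread("pics/w1.png")
cv2.imwrite("pics/crop1.png",cv2.resize(t[130:220,260:360],None,fx=6,fy=6,interpolation=cv2.INTER_CUBIC))
```

```text
(no output)
```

View pics/crop1.png

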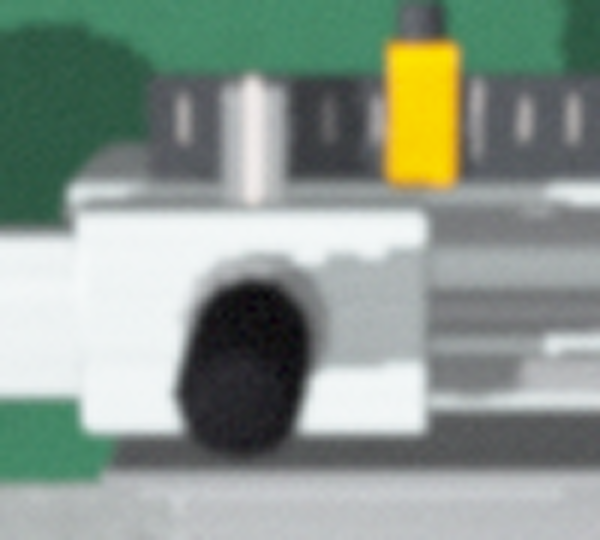

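Zoomed in, the pointer line is at (302.3,153.3), the clip middle at (330.3,149) and the grip top at (300.3,195.8).

Run:
```python
from h import *
T=np.load("T1.npy"); w=lambda px,z: pix("wrist",px,z,T)
g=w((300.3,195.8),.185); m=w((514,205),.21); print(g,m, np.linalg.norm((g-m)[:2]))
d=(g-m)[:2];h=np.degrees(np.arctan2(d[1],d[0])); print("heading",h)
# carriage front/rear edges give direction too
e1=w((260+80/6,130+210/6),.124);e2=w((260+428/6,130+210/6),.124);d=(e1-e2)[:2];print("edge",np.degrees(np.arctan2(d[1],d[0])),np.linalg.norm(d))
for hh in(h,np.degrees(np.arctan2(d[1],d[0]))):
  a=np.radians(hh); Y=np.array([np.cos(a),np.sin(a)]);X=np.array([Y[1],-Y[0]])
  for z in(.09,.1,.11,.12,.13):
    p=w((302.3,153.3),z);c=w((330.3,149.5),z)
    c1=w((260+386/6,149.5),z);c2=w((260+459/6,149.5),z)
    print(z,"ptr-grip",(p-g)[:2]@X,(p-g)[:2]@Y,"clip-ptr",(c-p)[:2]@Y,"clip-grip",(c-g)[:2]@Y,"w",(c1-c2)[:2]@Y)
```

```text
[ 0.5091 -0.2451  0.185 ] [ 0.5559 -0.4427  0.21  ] 0.20300998938307813
heading 103.32722413712634
edge 103.95185612584126 0.0685548328408732
0.09 ptr-grip 0.030411918936132282 0.0022933399036586897 clip-ptr -0.035620809471807235 clip-grip -0.03332746956814855 w 0.015473780048819389
0.1 ptr-grip 0.03176250947130938 0.0018297094613912669 clip-ptr -0.03475543768847237 clip-grip -0.0329257282270811 w 0.015097860106675002
0.11 ptr-grip 0.03311310000648648 0.0013660790191238458 clip-ptr -0.03389006590513747 clip-grip -0.03252398688601362 w 0.014721940164530585
0.12 ptr-grip 0.03446369054166358 0.000902448576856423 clip-ptr -0.033024694121802596 clip-grip -0.03212224554494617 w 0.014346020222386145
0.13 ptr-grip 0.035814281076840676 0.0004388181345890002 clip-ptr -0.0321593223384677 clip-grip -0.031720504203878695 w 0.013970100280241758
0.09 ptr-grip 0.03043511294136587 0.0019616629521653772 clip-ptr -0.0356756016876964 clip-grip -0.033713938735531024 w 0.015474696197288414
0.1 ptr-grip 0.031780568872199044 0.00148333637032732 clip-ptr -0.03480889878251786 clip-grip -0.03332556241219055 w 0.015098753998237287
0.11 ptr-grip 0.03312602480303222 0.0010050097884892629 clip-ptr -0.03394219587733931 clip-grip -0.032937186088850046 w 0.014722811799186133
0.12 ptr-grip 0.0344714807338654 0.0005266832066512048 clip-ptr -0.033075492972160773 clip-grip -0.03254880976550957 w 0.014346869600134949
0.13 ptr-grip 0.035816936664698575 4.8356624813148535e-05 clip-ptr -0.03220879006698221 clip-grip -0.03216043344216907 w 0.013970927401083822
```

The pull-back is about 33 mm. Next is the valve.

```bash
cat > valve.py <<'E'
from h import *
pv=np.array([.5256,.262]); R=.078; z=.157
def pose(h,zz=z): a=np.radians(h); return [*(pv+R*np.array([np.cos(a),np.sin(a)])),zz],down(h-90)
ctrl.goto(*pose(90.5,.30)); ctrl.move_l(pose(90.5)[0],vel=.15,contact_N=15)
print(ctrl.current_tool_pos(),ctrl.current_t())
ctrl.command_gripper(0.0)
print("grip",ctrl.current_grip_width()*91,ctrl.current_grasp_force(),ctrl.current_contact_force())
for h in np.r_[np.arange(82,13,-8.5),10]:
    p,o=pose(h); ctrl.move_l(p,vel=.08,ori=o)
    print(round(h,1),ctrl.current_contact_force(),ctrl.current_grasp_force(),ctrl.current_t())
E
python3 valve.py
```

```text
[0.5254 0.3402 0.1579] 5.8
grip 19.464975076335598 30.001823008060455 [ 3.5351  0.0663 -1.4874]
82.0 [ 2.2631  2.8437 -1.4609] 29.990659654140472 7.1833
73.5 [ 0.3497  4.7856 -1.183 ] 30.005475282669067 7.4833
65.0 [-1.2452  5.6492 -0.6811] 30.042022168636322 7.7833
56.5 [-2.3781  7.8544 -0.1687] 30.101210474967957 8.0833
48.0 [-3.0373  7.5204  0.1949] 30.17942637205124 8.3833
39.5 [-3.7137  9.9324 -0.0425] 30.28461456298828 8.6833
31.0 [-5.0095  9.4939  0.3595] 30.378634929656982 8.9833
22.5 [-4.6905  9.9302  1.067 ] 30.461230874061584 9.2833
14.0 [-5.3575  9.7747  2.0212] 30.52345186471939 9.5833
10.0 [-6.907   9.9839  1.7462] 30.540272891521454 9.8333
```

Run:
```python
import re
src=open("valve.py").read().split("ctrl.goto")[0]; exec(src)
f0=ctrl.current_contact_force()
for h in np.arange(8.5,0,-1.5):
    p,o=pose(h); ctrl.move_l(p,vel=.05,ori=o)
    f=ctrl.current_contact_force(); print(h,f,ctrl.current_wrist_torque(),ctrl.current_tool_pos())
    if np.linalg.norm(f-f0)>12: break
cv2.imwrite("pics/top1.png",cv2.resize(ctrl.read_camera("top")[130:250,170:330],None,fx=5,fy=5))
print(ctrl.current_t())
```

```text
8.5 [-7.3275 12.2537  2.0446] [ 2.2927  1.2641 -1.0308] [0.6007 0.2751 0.157 ]
7.0 [-9.5156 26.1619  0.1026] [ 4.4251  1.4873 -0.0485] [0.6007 0.2749 0.157 ]
10.3833
```

View pics/top1.png

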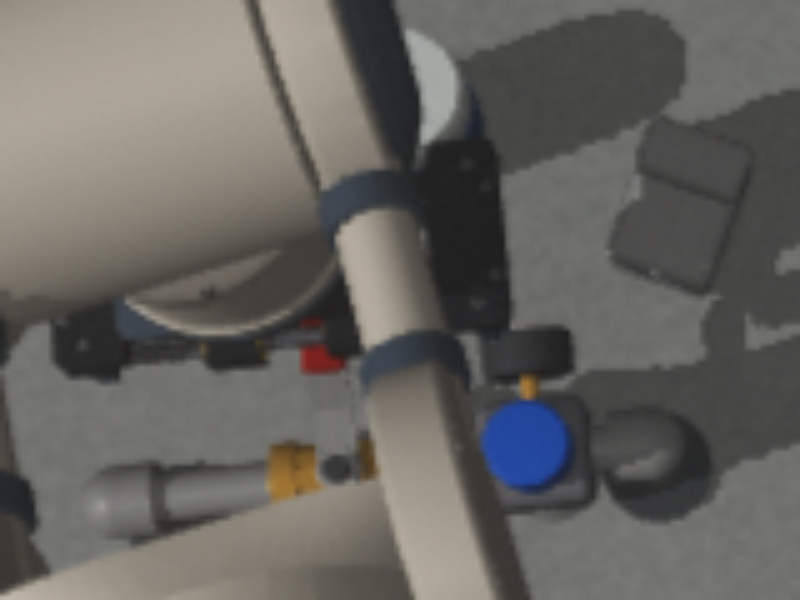

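The red sleeve now lies square to the pipe, visible at (320,350) in the crop. The force rose sharply at about 7.8°, so the stop has been reached. Tin and dolly are undisturbed. I'll release the lever and go to the slide.

```bash
cat > slide.py <<'E'
from h import *
p=ctrl.current_tool_pos(); ctrl.command_gripper(.6); print(ctrl.current_contact_force())
ctrl.move_l([p[0],p[1],.33],vel=.2)
H=103.6;a=np.radians(H);Y=np.array([np.cos(a),np.sin(a),0]); g=np.array([.5085,-.245,.141])
o=down(H-180)
ctrl.goto([g[0],g[1],.33],o); ctrl.command_gripper(1.0)
cv2.imwrite("pics/top2.png",cv2.resize(ctrl.read_camera("top")[130:250,170:330],None,fx=5,fy=5))
print(ctrl.move_l(g,vel=.12,contact_N=8),ctrl.current_tool_pos(),ctrl.current_contact_force(),ctrl.current_t())
ctrl.command_gripper(0.0)
print(ctrl.current_grip_width()*91,ctrl.current_grasp_force(),ctrl.current_contact_force(),ctrl.current_tool_pos(),ctrl.current_t())
E
python3 slide.py
```

```text
[ 0.3175  0.4906 -0.2092]
False [ 0.5088 -0.2452  0.1415] [0.2658 0.537  0.1014] 16.5
23.0455406405022 29.99975111139065 [ 0.5598 -5.6351 -2.1361] [ 0.5087 -0.2455  0.141 ] 17.5417
```

View pics/top2.png

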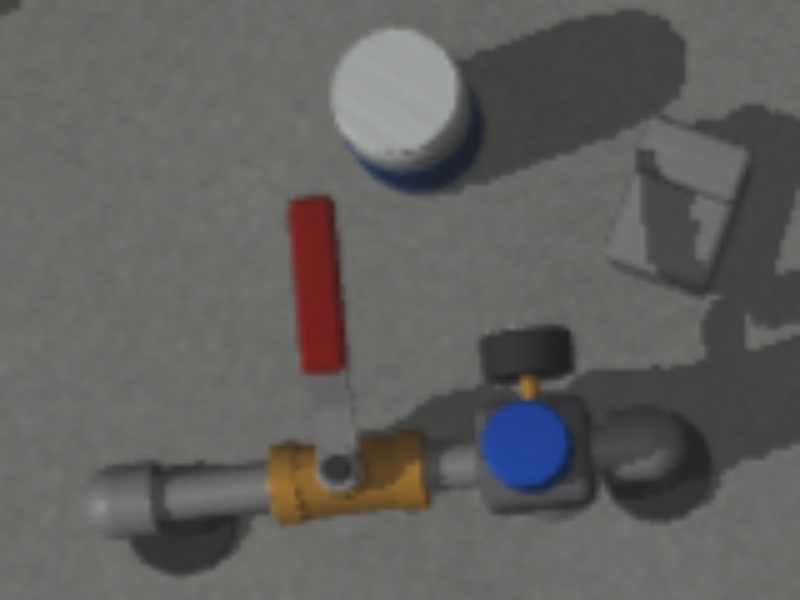

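The lever runs from (338,468) to (311,200) in the crop, square to the pipe, so the valve is shut. The grip is held: 23 mm grip width, with about 5 N pushing towards −y. I'll draw the slide back slowly.

Run:
```python
from h import *
a=np.radians(103.6);Y=np.array([np.cos(a),np.sin(a),0]); p=np.array([.5087,-.2453,.141])
ctrl.move_l(p-.033*Y,vel=.04); ctrl.sleep(.5)
print(ctrl.current_tool_pos(),ctrl.current_contact_force(),ctrl.current_grasp_force(),ctrl.current_grip_width()*91,ctrl.current_t())
T=wristT();np.save("T2.npy",T);w=ctrl.read_camera("wrist");t=ctrl.read_camera("top")
cv2.imwrite("pics/w2raw.png",w)
cv2.imwrite("pics/end.png",np.vstack([cv2.resize(w[50:250,200:460],(780,600))[150:450],cv2.resize(t[190:250,440:596],(780,300))]))
```

```text
[ 0.5161 -0.2757  0.141 ] [-0.6327 11.5919  5.6303] 30.00744046003092 23.248171464119714 19.025
```

View pics/end.png

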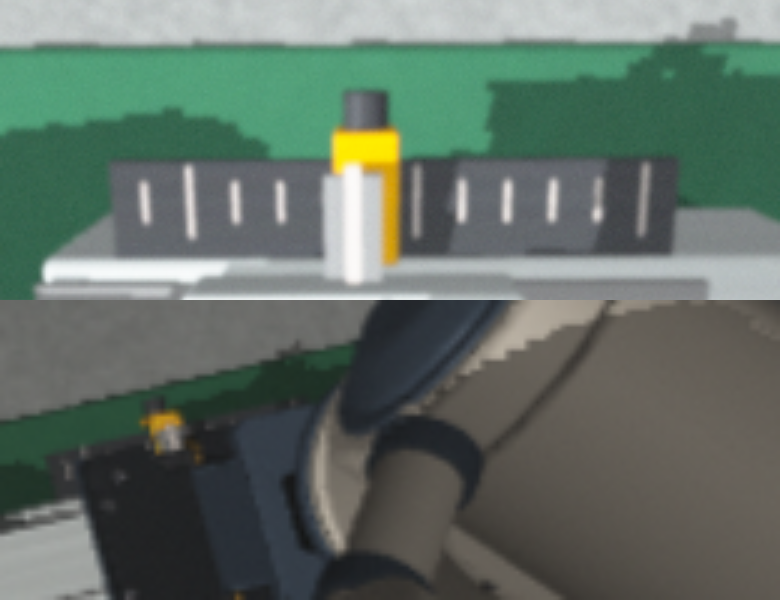

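In the wrist crop the pointer line (x=353) is over the clip (middle x=366, 66 px = 14 mm), about 2.8 mm short. The arm gave about 2 mm under load. I'll correct by 2.7 mm.

Run:
```python
from h import *
a=np.radians(103.6);Y=np.array([np.cos(a),np.sin(a),0]); p=np.array([.5087,-.2453,.141])
ctrl.move_l(p-.0357*Y,vel=.02); ctrl.sleep(.8)
print(ctrl.current_tool_pos(),ctrl.current_contact_force(),ctrl.current_grasp_force(),ctrl.current_t())
w=ctrl.read_camera("wrist")
cv2.imwrite("pics/end2.png",cv2.resize(w[50:250,200:460],(780,600))[150:450])
```

```text
[ 0.5167 -0.2782  0.141 ] [ 0.1035 11.8358  6.5992] 30.00814292463474 20.2083
```

View pics/end2.png

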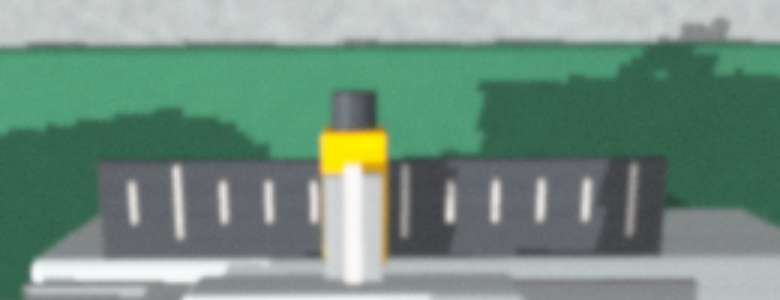

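The pointer line (x=353) now stands on the clip's middle (x=353). I'm handing in.

```bash
python3 -c "
from bench import ctrl
print(ctrl.sign_off())"
```

```text
the job is handed in; nothing more can be done
None
```

The valve is shut against its stop, the slide is held steady with its pointer over the middle of the yellow clip, and I handed the job in at about 20 s; sign-off returned no verdict.

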